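# Loupe check of a sample tube's cap

### The job

Take the orange-capped tube out of the blue rack and stand it, cap up, fully down in the hole of the white inspection stand, and let go of it. Then pick up the loupe by its black handle and hold it level over the tube, right side up, with the lens centred over the orange cap and at the height of the red collar on the stand's post; finish still holding it there, steady, in the gripper. The loupe must not touch the tube; do not shift the red collar, and leave the other tubes, the bottle and the dish where they are.

Things in the scene. Friction and masses are not known exactly. Their poses are not given: they have to be found in the camera images.
- tube_orange: Sample tube with an orange cap: upright cylinder 18 mm in diameter, 80 mm tall, about 30 g, foot chamfered over its last 5 mm; the cap (top 16 mm) is practically flush. White with an amber band. Origin at the centre of its foot, z up along it. Starts in any one of the rack's three holes, foot 8 mm above the table, top 60 mm above the rack.
- tube_orange_top (a point): Centre of the orange cap's top face, 80 mm above the foot.
- tube_blue: Bystander: the same tube with a blue cap, in another hole of the rack. Origin at its foot.
- tube_green: Bystander: the same tube with a green cap, in another hole of the rack. Origin at its foot.
- rack: Fixed blue tube rack, a block 56 x 186 x 28 mm (x, y, z) with three 21 mm holes 20 mm deep in a row along its y, 60 mm apart, the middle one at its centre. Origin at the centre of its underside, on the table. Either on the left or on the right of the work area.
- stand: Fixed white stand: block 60 x 60 x 48 mm, origin at its underside's centre on the table; central upright hole 21 mm wide, 40 mm deep (floor 8 mm above the table), 3 mm chamfer. Along its +x (roughly away from the robot) a foot 8 mm high reaches 103 mm and bears a dark post, 8 mm thick, 173 mm high, 80 mm from the hole's axis, with the red collar. A seated tube's top is 88 mm above the table.
- stand_hole (a point): Centre of the mouth of the stand's hole, 48 mm above the table.
- focal_mark (a point): Centre of the red collar (20 mm in diameter, 10 mm tall) on the stand's post, which marks the height at which the middle of the lens thickness must be held. The collar is set anew each time, 115 to 147 mm above the table, and stays there by friction.
- loupe: Hand loupe, about 100 g. Black handle, 14 mm wide (y), 18 mm tall (z), along x from -48 to +56 mm; dark rim 60 mm across, 10 mm thick, with clear lens, centred at x = +85 mm; undersides in one plane. Origin: underside of the handle at the grip point; x to the lens, z up. Starts level on its rest, underside 30 mm above the table, handle free between x = -35 and +70 mm, 22 mm above the base plate.
- lens_center (a point): Centre of the lens at the middle of its thickness: x = +85 mm, 5 mm above the loupe's underside plane.
- loupe_rest: Fixed rest of the loupe: a grey base plate 200 x 70 x 8 mm with two rubber blocks reaching 30 mm above the table, one under the handle's tail and one under the lens. Origin on the table straight below the loupe's origin, same axes. On the side opposite to the rack.
- bottle: Bystander: amber jar with a white cap, 48 mm in diameter, 70 mm tall. Origin at the centre of its underside.
- dish: Bystander: whitish, translucent closed culture dish, 63 mm in diameter, 16 mm tall. Origin at the centre of its underside.
Not all that is in view belongs to the job. There is more than one size of the loupe; the job needs the smaller. Several things look just like the loupe_rest: the one meant starts farthest from the robot's base.

How it is judged:
By the outcome, as a careful person would: the job done as asked, in the order asked, and still so for the second after the job is handed in, while the arm keeps its last pose, push and grip.
It also fails if it takes over 70 s, if anything falls off the work surface, if the arm or the gripper's body presses on something with over 40 N, if the wrist force passes 120 N, or if a joint passes its speed limit or range.

### The arm

A 6-joint arm with a two-finger parallel gripper is mounted at the origin on the work surface. World frame = base frame: x ahead of the robot, y to its left, z up, the work surface at z = 0. Lengths are in m, angles in degrees, forces in N, time in s.
With the tool pointing down it reaches from about 0.3 to 0.85 m from the base axis. Payload 5.4 kg.
Tool frame: the origin (TCP) lies midway between the tips of the shut fingers; the grasp point (between the pads) lies 19 mm behind it; z points along the fingers, y is the line along which they close (so a half turn about z gives the same grasp; the last joint's range is limited). The gripper opens to 85 mm and grips with 20 to 120 N. Pads are 22 mm wide; open, the fingers measure 114 mm over their backs; the gripper's body (76 mm by 85 mm) begins 54 mm behind the grasp point. The pads swing forward as they close: fully open they stand 13 mm farther back than shut.
Start: joints at [58.894, 9.076, 91.501, -0, 79.423, -12.038], TCP at [0.188, 0.543, 0.231] pointing down, gripper open.
Joint ranges: [-166.64, 166.64], [-54.1, 131.32], [10.49, 154.53], [-73.88, 253.88], [9.74, 151.15], [-171.62, 171.62]. Speed limits (degrees/s): [147.25, 147.25, 180, 180, 180, 180].

### API

Orientations are given as [roll, pitch, yaw] about the fixed x, y, z axes, in that order (R = Rz(yaw) Ry(pitch) Rx(roll)).
In Python, from rig import r gives the robot as it stands.
- The arm moves only by the shell command python3 -m crank 'ROWS' [FORCE]. ROWS is JSON, one flat list of numbers, 7 for each row, row after row: the turn, a rotation vector about the tool's x, y, z in rad, then the shift along the tool's x, y, z in m, then the opening in per cent of the stroke, from 0 (shut) to 100 (fully open). In form: [rx, ry, rz, x, y, z, hand, rx, ry, rz, x, y, z, hand, ...]. A call has 1 to 8 rows; each row is the pose to reach, as a shift and turn from the pose commanded when the call began, along the tool's axes at that moment; what a row does not reach only later rows make up. A row lasts 1/12 s, in which the tool goes at most 41.7 mm and 7.16 degrees, less where a joint would pass 70% of its speed; a pose out of reach is approached as far as the arm can. A call with a gripper value outside its range is refused whole. The fingers move at their own pace and stop on an object; FORCE is the grip in N (left out, the last holds). Time passes only in rows, so rows that repeat a pose let the fingers close. It gives the time, the measured TCP pose, the force, the opening and the grip force at its end, in the units of the state.
- r.get_obs(): the state, without advancing time (a new reading comes with each control period).
- r.camera(name): name is "scene" or "side" or "wrist"; returns a dict with "img" (400x640x3 uint8, red, green, blue), "range_z" (400x640 float32, m along the optical axis (not along the pixel's ray), 0 where there is no reading), "K" (3x3 intrinsics, pixels), "origin" and "attitude" of the camera in the world. Camera axes: x right, y down, z forward; pixel columns grow to the right and rows downward; lengths in m; the calibration is good to about 2 mm. The wrist camera is an equidistant fisheye: a pixel r from the principal point sees the ray r / f radians off the axis. A picture is of the moment at which its call begins.
- r.finish_job(): hands the job in; it is judged then, once.
The state is a dict: "t": time; "joints": joint angles; "qd": joint speeds; "effort": joint torques, N m; "tool_pos": TCP position; "ee_rot": TCP orientation; "force": force on the tool from outside, world axes, zero at the start; "wrist_torque": the same for the moment, N m; "gripper_width": finger opening in m; "grasp_force": force on a finger pad.
Only numpy, scipy, OpenCV 4.12 (cv2) and the standard library are available. Lean on these libraries where they do the work, as an engineer would, in place of code of your own. Each camera call takes 0.05 s, during which the arm holds its last target. There are 200 camera calls.

## Working session

There is one attempt and no reset: what is moved stays moved. The work goes in short steps, Python scripts to look and compute and a shell command to move; the robot and the scene stay as the last step left them, time stands still between calls to the robot, and variables do not carry over. Pictures are saved under pics/ and viewed, at most 13 in all, crops included, and the job is handed in when it is done.

```bash
ls; mkdir -p pics; cat > h.py <<'E'
import numpy as np, cv2
from rig import r
from scipy.spatial.transform import Rotation as Ro
def cam(n):
    c=r.camera(n); return c
def Rc(c):
    a=np.array(c["attitude"],float)
    return a if a.shape==(3,3) else Ro.from_euler('xyz',a,degrees=True).as_matrix()
def ray(c,u,v):
    K=np.array(c["K"]); return Rc(c)@np.array([(u-K[0,2])/K[0,0],(v-K[1,2])/K[1,1],1.])
def onz(c,u,v,z):
    d=ray(c,u,v); o=np.array(c["origin"]); return o+d*(z-o[2])/d[2]
def cloud(c):
    K=np.array(c["K"]);z=c["range_z"];v,u=np.mgrid[:400,:640]
    p=np.stack([(u-K[0,2])/K[0,0]*z,(v-K[1,2])/K[1,1]*z,z],-1)
    return p@Rc(c).T+np.array(c["origin"])
def save(c,n): cv2.imwrite("pics/"+n,c["img"][:,:,::-1])
E
python3 - <<'E'
from h import *
for n in("scene","side"):
    c=cam(n);save(c,n+"0.png");np.savez(n+"0.npz",**{k:np.array(v) for k,v in c.items()});print(n,c["origin"],c["attitude"],c["K"])
print(r.get_obs())
E
```

```text
pics
scene [0.88222511 0.57499389 0.99678886] [-144.10323627    1.00128378  137.86280236] [[379.19981646   0.         317.1827188 ]
 [  0.         379.19981646 207.50942953]
 [  0.           0.           1.        ]]
side [ 0.13119358 -0.66481791  0.88696172] [-132.96828287    0.880592    -23.20970979] [[451.66534617   0.         315.3833023 ]
 [  0.         451.66534617 201.5300499 ]
 [  0.           0.           1.        ]]
{'t': 0.1, 'joints': array([ 5.88951526e+01,  9.11055969e+00,  9.15662548e+01, -3.28084888e-04,
        7.94241587e+01, -1.20371673e+01]), 'qd': array([-0.03612424, -0.12459126, -0.16960053, -0.01430692,  0.11177096,
        0.01492982]), 'effort': array([-1.23722880e-04, -3.96987104e+01, -3.32340145e+01, -2.07454136e-04,
        4.11253321e-03, -1.83342979e-05]), 'tool_pos': array([0.18756474, 0.54295869, 0.23038913]), 'ee_rot': array([-1.79901180e+02, -2.07422413e-02,  1.60932363e+02]), 'force': array([-0.52496463, -0.33410518,  0.83069477]), 'wrist_torque': array([-0.02146421, -0.00527434,  0.0019809 ]), 'grasp_force': 0.0, 'gripper_width': 0.08529583046719412}
```

View pics/scene0.png

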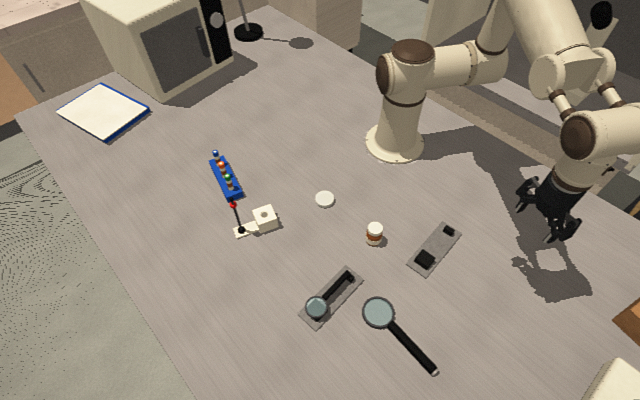

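View pics/side0.png

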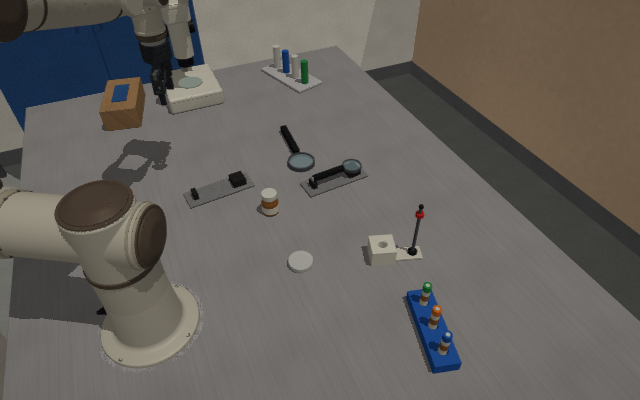

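Scene picture: blue rack at (226,178) with blue, orange and green caps at (215,154), (222,165) and (228,178). The white stand is at (265,218) and its red collar at (233,205). The small loupe sits on its rest with the lens at (316,307). In the side picture the orange cap is at (436,311), the stand hole at (382,246) and the collar at (420,214).

Lookalikes (scene pixels):
- Loupes: the small one on its rest (316,307), and a larger one lying on the table (378,312).
- Rests: the one with the loupe (331,297), and an empty one nearer the base (436,248).
- Tubes: blue (215,154) and green (228,178).

I choose the orange middle tube and the small loupe on the far rest.

```bash
python3 - <<'E'
from h import *
L=lambda n:{k:v for k,v in np.load(n+"0.npz").items()}
crops=[]
for n in("scene","side"):
    c=L(n);P=cloud(c);hsv=cv2.cvtColor(c["img"],cv2.COLOR_RGB2HSV);H,S,V=[hsv[...,i].astype(int) for i in range(3)]
    x,y,z=P[...,0],P[...,1],P[...,2]; ok=(c["range_z"]>0)&(x>.2)&(x<1)&(abs(y)<.6)
    def rep(name,m,zt=None):
        k,l,st,ce=cv2.connectedComponentsWithStats(m.astype(np.uint8))
        for i in range(1,k):
            if st[i,4]>=8:
                p=P[l==i];print(n,name,st[i,4],ce[i].round(1),"bbox",st[i,:4],"med",np.median(p,0).round(4),"zmax",np.percentile(p[:,2],95).round(4))
    rep("orange",ok&(H>5)&(H<18)&(S>170)&(V>120)&(z>.03))
    rep("red",ok&((H<5)|(H>175))&(S>170)&(V>100)&(z>.08))
    rep("green",ok&(H>50)&(H<80)&(S>120)&(z>.03))
    rep("blueRack",ok&(H>105)&(H<125)&(S>150))
    rep("high20-60",ok&(z>.02)&(z<.06)&(S<40)&(V>120))
    rep("dark",ok&(V<60)&(z>.01)&(z<.08))
    cr=(170,120,120,90) if n=="scene" else (370,180,110,200)
s=L("scene")["img"][140:250,190:300];s2=L("scene")["img"][255:345,285:395];d=L("side")["img"][270:380,390:500]
s2=cv2.resize(s2,(110,110))
cv2.imwrite("pics/crop0.png",cv2.resize(np.hstack([s,d]),None,fx=3.6,fy=3.6,interpolation=cv2.INTER_CUBIC)[...,::-1])
E
```

```text
scene orange 26 [220.8 164.7] bbox [218 161   6   8] med [ 0.5654 -0.2652  0.0834] zmax 0.0886
scene red 27 [232.6 204.6] bbox [230 201   6   7] med [ 0.6478 -0.0597  0.1459] zmax 0.1499
scene green 20 [227.3 177.6] bbox [224 174   6   7] med [ 0.582  -0.2058  0.0861] zmax 0.0881
scene blueRack 16 [215.4 153.8] bbox [213 152   5   5] med [ 0.5516 -0.3211  0.0838] zmax 0.0883
scene blueRack 510 [226.4 180.5] bbox [209 156  34  46] med [ 0.5728 -0.2399  0.027 ] zmax 0.0308
scene high20-60 245 [264.  213.8] bbox [253 204  23  20] med [ 0.5686 -0.0386  0.0474] zmax 0.0505
scene high20-60 270 [315.8 306.4] bbox [306 298  20  18] med [0.6462 0.284  0.0364] zmax 0.0391
scene high20-60 14 [435.1 371.3] bbox [433 369   6   6] med [0.5408 0.594  0.022 ] zmax 0.0251
scene dark 44 [240.5 227.7] bbox [237 218   8  15] med [ 0.6467 -0.0605  0.0151] zmax 0.068
scene dark 240 [424.3 259.2] bbox [414 250  21  20] med [0.323  0.3861 0.0283] zmax 0.0311
scene dark 265 [337.8 284.3] bbox [322 271  32  30] med [0.5614 0.2801 0.046 ] zmax 0.0496
scene dark 44 [319.1 316.6] bbox [311 309  17  13] med [0.66
[... 523 characters left out ...]
.9] bbox [270 205   9   8] med [0.3667 0.2083 0.0258] zmax 0.0307
side high20-60 542 [382.9 246.6] bbox [368 234  29  27] med [ 0.5638 -0.0493  0.0475] zmax 0.0506
side dark 233 [290.8 140.9] bbox [280 125  33  33] med [0.5251 0.4912 0.0244] zmax 0.0284
side dark 20 [292.8 166.9] bbox [288 163  11   7] med [0.4851 0.3715 0.0122] zmax 0.0159
side dark 386 [331.7 174.6] bbox [309 164  52  25] med [0.5671 0.2688 0.0365] zmax 0.0493
side dark 9 [305. 168.] bbox [302 167   7   3] med [0.5192 0.3555 0.013 ] zmax 0.0158
side dark 202 [237.1 179.1] bbox [228 171  19  17] med [0.3099 0.372  0.0287] zmax 0.0321
side dark 97 [412.6 246.5] bbox [408 233   9  22] med [ 0.638  -0.0667  0.0181] zmax 0.0711
```

View pics/crop0.png

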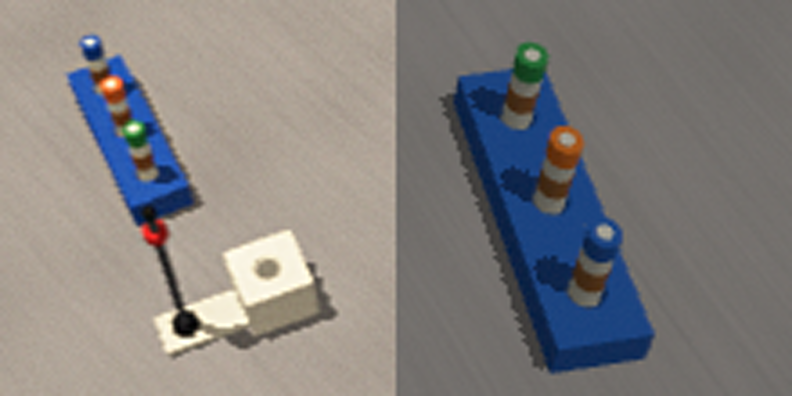

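The crop confirms that the orange cap is in the middle hole of the rack, with green nearer the stand and blue at the far end. Next I'll compute the precise poses.

```bash
python3 - <<'E'
from h import *
L=lambda n:{k:v for k,v in np.load(n+"0.npz").items()}
for n in("scene","side"):
    c=L(n);P=cloud(c);hsv=cv2.cvtColor(c["img"],cv2.COLOR_RGB2HSV);H,S,V=[hsv[...,i].astype(int) for i in range(3)]
    x,y,z=P[...,0],P[...,1],P[...,2]
    def toppts(m,zt): return np.array([onz(c,u,v,zt)[:2] for v,u in np.argwhere(m)],np.float32)
    def rect(name,m,zt):
        q=toppts(m,zt);(cx,cy),wh,a=cv2.minAreaRect(q*1000);print(n,name,len(q),np.round([cx,cy],1),np.round(wh,1),round(a,1))
    box=lambda x0,x1,y0,y1,z0,z1:(x>x0)&(x<x1)&(y>y0)&(y<y1)&(z>z0)&(z<z1)
    rect("rack top",box(.48,.66,-.4,-.13,.024,.033)&(S>120),.028)
    rect("stand top",box(.5,.62,-.11,.03,.044,.053),.048)
    # white discs on caps: top faces
    for nm,(a,b,d,e) in dict(orange=(.53,.59,-.295,-.24),green=(.55,.6,-.235,-.19),blue=(.52,.57,-.35,-.3)).items():
        m=box(a,b,d,e,.084,.1);q=P[m];print(n,nm,m.sum(),q.mean(0).round(4))
    m=box(.60,.68,-.1,-.03,.1,.2)&((H<8)|(H>172))&(S>120);q=P[m]
    vs,us=np.nonzero(m);d=ray(c,us.mean(),vs.mean());print(n,"collar ray",c["origin"],d/np.linalg.norm(d),q.mean(0).round(4))
    m=box(.44,.72,.2,.36,.042,.054)&(V<80);rect("handle top",m,.048)
    m=box(.60,.72,.2,.36,.028,.045);rect("lens",m,.04)
    q=P[m];print("lens z",np.median(q[:,2]), "handle z",np.median(P[box(.44,.72,.2,.36,.042,.054)&(V<80)][:,2]))
    m=box(.40,.75,.15,.4,.004,.014);rect("plate",m,.008)
    m=box(.5,.62,-.11,.03,.0,.053)&(abs(z-.048)>.006)
E
```

```text
scene rack top 443 [ 563.9 -267.9] [187.7  55.1] 75.3
scene stand top 284 [569.4 -36.5] [63.5 59.8] 73.0
scene orange 23 [ 0.5629 -0.2691  0.0876]
scene green 25 [ 0.5789 -0.2114  0.0876]
scene blue 20 [ 0.5474 -0.3272  0.0871]
scene collar ray [0.88222511 0.57499389 0.99678886] [-0.2169731  -0.58375076 -0.78240509] [ 0.6462 -0.0601  0.1456]
scene handle top 198 [590.7 283.6] [152.4  26.7] 13.0
scene lens 429 [643.4 282.8] [73.8 58.7] 37.9
lens z 0.03699823915721434 handle z 0.04689656190579372
scene plate 1443 [589.2 276. ] [320.8 248.7] 0.9
side rack top 1477 [ 557.9 -272.1] [188.1  57.5] 75.5
side stand top 429 [563.5 -41.5] [65.6 60.7] 71.7
side orange 66 [ 0.5586 -0.2718  0.088 ]
side green 58 [ 0.5735 -0.2137  0.0877]
side blue 79 [ 0.5436 -0.3299  0.0881]
side collar ray [ 0.13119358 -0.66481791  0.88696172] [ 0.46981424  0.55315822 -0.68796116] [ 0.6378 -0.0683  0.1451]
side handle top 147 [584.7 274.9] [ 34.6 152.6] 88.0
side lens 232 [638.3 278.6] [64.  59.3] 62.6
lens z 0.0372135350324147 handle z 0.047016615740127166
side plate 925 [578.5 278.2] [250.6 341. ] 88.1
```

```bash
cat >> h.py <<'E'
def go(p,yaw):
    o=r.get_obs();R=Ro.from_euler('xyz',o["ee_rot"],degrees=True);T=Ro.from_euler('xyz',[180,0,yaw],degrees=True)
    rv=(R.inv()*T).as_rotvec();s=R.inv().apply(np.array(p)-o["tool_pos"])
    print("t",round(o["t"],2),"at",o["tool_pos"].round(4),o["ee_rot"].round(2),"w",round(o["gripper_width"],4),"F",o["force"].round(1),"row",rv.round(3),s.round(4))
E
python3 - <<'E'
from h import *
go([.561,-.27,.20],75.4)
# collar: closest point of the two rays
a,da=np.array([0.88222511,0.57499389,0.99678886]),np.array([-0.2169731,-0.58375076,-0.78240509])
b,db=np.array([0.13119358,-0.66481791,0.88696172]),np.array([0.46981424,0.55315822,-0.68796116])
t=np.linalg.lstsq(np.c_[da,-db],b-a,rcond=None)[0];print(a+da*t[0],b+db*t[1])
E
```

```text
t 0.1 at [0.1876 0.543  0.2304] [-1.7990e+02 -2.0000e-02  1.6093e+02] w 0.0853 F [-0.5 -0.3  0.8] row [-2.000e-03  1.000e-03  1.493e+00] [-0.6185 -0.6463  0.0313]
[ 0.64443164 -0.0647726   0.13930551] [ 0.64207193 -0.0633109   0.13886932]
```

```bash
R='0,0,1.49,-0.62,-0.646,0.0,60'; python3 -m crank '[0,0,1.49,-0.62,-0.646,0,60, 0,0,1.49,-0.62,-0.646,0,60, 0,0,1.49,-0.62,-0.646,0,60, 0,0,1.49,-0.62,-0.646,0,60, 0,0,1.49,-0.62,-0.646,0,60, 0,0,1.49,-0.62,-0.646,0,60, 0,0,1.49,-0.62,-0.646,0,60, 0,0,1.49,-0.62,-0.646,0,60]' 40; python3 -c "
from h import *
go([.561,-.27,.23],75.4)"
```

```text
t: 0.77
tool_pos: [0.3274, 0.2389, 0.231]
ee_rot: [-180.0, 0.0, 103.3]
force: [0.6, -0.6, -0.2]
gripper_width: 0.051
grasp_force: 0.0
t 0.77 at [0.3274 0.2389 0.231 ] [-180.      0.    103.32] w 0.051 F [ 0.6 -0.6 -0.2] row [-0.     0.     0.487] [-0.549   0.1101  0.001 ]
```

```bash
python3 -m crank '[0,0,0.487,-0.549,0.11,0,60, 0,0,0.487,-0.549,0.11,0,60, 0,0,0.487,-0.549,0.11,0,60, 0,0,0.487,-0.549,0.11,0,60, 0,0,0.487,-0.549,0.11,0,60, 0,0,0.487,-0.549,0.11,0,60, 0,0,0.487,-0.549,0.11,0,60, 0,0,0.487,-0.549,0.11,0,60]'; python3 -c "
from h import *
go([.561,-.27,.20],75.4)"
```

```text
t: 1.43
tool_pos: [0.4683, -0.0635, 0.2309]
ee_rot: [-180.0, -0.0, 75.7]
force: [0.7, 0.9, 0.1]
gripper_width: 0.0514
grasp_force: 0.0
t 1.43 at [ 0.4683 -0.0635  0.2309] [-1.7998e+02 -2.0000e-02  7.5700e+01] w 0.0514 F [0.7 0.9 0.1] row [-0.    -0.     0.005] [-0.1772  0.1409  0.0308]
```

```bash
python3 -m crank '[0,0,0.005,-0.177,0.141,0.03,60, 0,0,0.005,-0.177,0.141,0.03,60, 0,0,0.005,-0.177,0.141,0.03,60, 0,0,0.005,-0.177,0.141,0.03,60, 0,0,0.005,-0.177,0.141,0.03,60, 0,0,0.005,-0.177,0.141,0.03,60, 0,0,0.005,-0.177,0.141,0.03,60, 0,0,0.005,-0.177,0.141,0.03,60]'; python3 - <<'E'
from h import *
c=cam("wrist");save(c,"wrist1.png");print(c["origin"],c["attitude"],c["K"])
np.savez("wrist1.npz",**{k:np.array(v) for k,v in c.items()})
go([.561,-.27,.13],75.4)
E
```

```text
t: 2.1
tool_pos: [0.5607, -0.2681, 0.2002]
ee_rot: [-179.9, -0.1, 75.4]
force: [-0.8, -0.3, -0.7]
gripper_width: 0.0511
grasp_force: 0.0
[ 0.57716589 -0.20721389  0.34226345] [ 1.65147095e+02  8.36459388e-02 -1.46957538e+01] [[309.70691629   0.         317.58490638]
 [  0.         309.70691629 194.72378499]
 [  0.           0.           1.        ]]
t 2.15 at [ 0.5607 -0.2671  0.2006] [-1.7991e+02 -6.0000e-02  7.5440e+01] w 0.0511 F [ 0.   0.4 -0.2] row [-0.002 -0.001  0.001] [-0.0028  0.0011  0.0706]
```

View pics/wrist1.png

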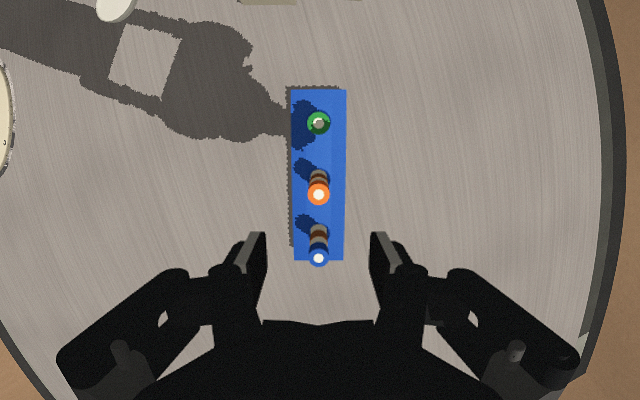

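The wrist view shows the orange cap at (318,194), green at (319,123) and blue at (318,258), with the fingers on either side of the row at (252,250) and (388,250). I'll project the caps onto z = 88 mm.

```bash
cat >> h.py <<'E'
def fish(c,u,v,z):
    K=np.array(c["K"]);a=np.array([u-K[0,2],v-K[1,2]])/K[0,0];t=np.hypot(*a)
    d=Rc(c)@np.array([*(a/t*np.sin(t)),np.cos(t)]);o=np.array(c["origin"]);return o+d*(z-o[2])/d[2]
def blob(c,lo,hi,smin=150,vmin=110):
    hsv=cv2.cvtColor(c["img"],cv2.COLOR_RGB2HSV);m=cv2.inRange(hsv,(lo,smin,vmin),(hi,255,255))
    k,l,st,ce=cv2.connectedComponentsWithStats(m);i=1+np.argmax(st[1:,4]);return st[i],ce[i]
E
python3 - <<'E'
from h import *
c=dict(np.load("wrist1.npz"))
for nm,u,v in(("o",318,194),("g",319,123),("b",318,258)):print(nm,fish(c,u,v,.088).round(4))
print("stand edge etc",[fish(c,*q,.048).round(4) for q in((240,4),(296,4))])
E
```

```text
o [ 0.5602 -0.2718  0.088 ]
g [ 0.5761 -0.2142  0.088 ]
b [ 0.5449 -0.3302  0.088 ]
stand edge etc [array([ 0.5326, -0.0779,  0.048 ]), array([ 0.5847, -0.0955,  0.048 ])]
```

```bash
python3 -m crank '[0,0,0,0.003,0.001,0.06,60, 0,0,0,0.003,0.001,0.06,60, 0,0,0,0.003,0.001,0.09,60, 0,0,0,0.003,0.001,0.12,60, 0,0,0,0.003,0.001,0.145,60, 0,0,0,0.003,0.001,0.145,60, 0,0,0,0.003,0.001,0.145,60, 0,0,0,0.003,0.001,0.145,60]'; python3 -c "
from h import *
go([.5602,-.271,.055],75.4)"
```

```text
t: 2.82
tool_pos: [0.564, -0.265, 0.0586]
ee_rot: [179.8, 0.1, 75.5]
force: [0.4, -0.9, 0.9]
gripper_width: 0.051
grasp_force: 0.0
t 2.82 at [ 0.564  -0.265   0.0586] [1.7984e+02 6.0000e-02 7.5500e+01] w 0.051 F [ 0.4 -0.9  0.9] row [0.003 0.001 0.002] [-0.0067 -0.0022  0.0036]
```

```bash
python3 -m crank '[0,0,0,-0.0065,-0.002,0.0035,60, 0,0,0,-0.0065,-0.002,0.0035,60, 0,0,0,-0.0065,-0.002,0.0035,60, 0,0,0,-0.0065,-0.002,0.0035,60, 0,0,0,-0.0065,-0.002,0.0035,30, 0,0,0,-0.0065,-0.002,0.0035,25, 0,0,0,-0.0065,-0.002,0.0035,25, 0,0,0,-0.0065,-0.002,0.0035,25]' 40; python3 - <<'E'
from h import *
go([.5602,-.271,.055],75.4)
c=cam("wrist");cv2.imwrite("pics/w2.png",c["img"][150:350,160:480,::-1])
E
```

```text
t: 3.48
tool_pos: [0.5593, -0.2708, 0.0528]
ee_rot: [-180.0, -0.0, 75.5]
force: [-1.1, -0.3, -0.1]
gripper_width: 0.021
grasp_force: 0.0
t 3.48 at [ 0.5593 -0.2708  0.0528] [-179.99   -0.     75.45] w 0.021 F [-1.1 -0.3 -0.1] row [-0.    -0.     0.001] [ 0.      0.0009 -0.0022]
```

View pics/w2.png

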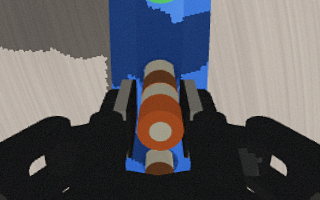

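The crop shows the orange cap at (160,130), centred between the two pads. I'll close on it and lift.

```bash
python3 -m crank '[0,0,0,0,0,-0.002,0, 0,0,0,0,0,-0.002,0, 0,0,0,0,0,-0.002,0, 0,0,0,0,0,-0.002,0, 0,0,0,0,0,-0.002,0]' 40; python3 -m crank '[0,0,0,0,0,-0.02,0, 0,0,0,0,0,-0.04,0, 0,0,0,0,0,-0.07,0, 0,0,0,0,0,-0.1,0, 0,0,0,0,0,-0.12,0, 0,0,0,0,0,-0.12,0, 0,0,0,0,0,-0.12,0]'; python3 -c "
from h import *
go([.5665,-.039,.175],75.4)"
```

```text
t: 3.95
tool_pos: [0.5593, -0.2708, 0.0547]
ee_rot: [-180.0, -0.0, 75.4]
force: [0.3, 1.0, 1.6]
gripper_width: 0.0171
grasp_force: 39.0
t: 4.53
tool_pos: [0.56, -0.2714, 0.1762]
ee_rot: [179.8, 0.1, 75.4]
force: [-1.4, 0.9, -1.1]
gripper_width: 0.0168
grasp_force: 40.0
t 4.53 at [ 0.56   -0.2714  0.1762] [1.7984e+02 7.0000e-02 7.5450e+01] w 0.0168 F [-1.4  0.9 -1.1] row [0.003 0.001 0.001] [ 0.2266 -0.0521  0.0008]
```

```bash
python3 -m crank '[0.003,0.001,0,0.03,-0.008,0,0, 0.003,0.001,0,0.06,-0.016,0,0, 0.003,0.001,0,0.09,-0.025,0,0, 0.003,0.001,0,0.12,-0.032,0,0, 0.003,0.001,0,0.13,-0.035,0,0, 0.003,0.001,0,0.13,-0.035,0,0, 0.003,0.001,0,0.13,-0.035,0,0]'; python3 - <<'E'
from h import *
c=cam("wrist");save(c,"w3.png");np.savez("w3.npz",**{k:np.array(v) for k,v in c.items()});print(c["origin"])
go([.5665,-.039,.175],75.4)
E
```

```text
t: 5.12
tool_pos: [0.5575, -0.1363, 0.1735]
ee_rot: [-179.7, -0.0, 75.5]
force: [0.4, -0.5, 0.4]
gripper_width: 0.0166
grasp_force: 40.0
[ 0.57423848 -0.07531957  0.31563196]
t 5.17 at [ 0.5577 -0.1371  0.1739] [-1.7976e+02 -3.0000e-02  7.5430e+01] w 0.0169 F [ 0.2 -0.2  0.4] row [-0.004 -0.001  0.001] [ 0.0971 -0.0162 -0.001 ]
```

View pics/w3.png

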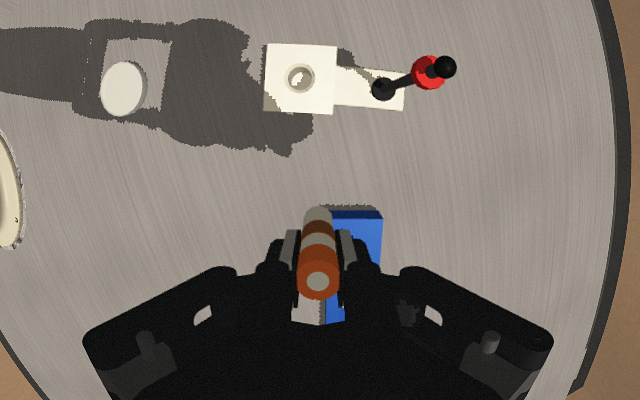

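The wrist view shows the hole's mouth at (300,77), the post base at (383,89), the red collar at (428,72) and the held cap at (318,283).

```bash
python3 - <<'E'
from h import *
c=dict(np.load("w3.npz"));hsv=cv2.cvtColor(c["img"],cv2.COLOR_RGB2HSV)
g=cv2.cvtColor(c["img"],cv2.COLOR_RGB2GRAY)
e=cv2.HoughCircles(g[55:100,275:325],cv2.HOUGH_GRADIENT,1,30,param1=120,param2=12,minRadius=8,maxRadius=20);print(e)
h=fish(c,300,77,.048);print("hole",h,"corners",[fish(c,*q,.048).round(4) for q in((268,44),(337,46),(333,114),(264,110))])
print("post base",fish(c,383,92,.008),"post top",fish(c,445,67,.173),"collar",fish(c,428,72,.14))
print("held top",fish(c,318,282,.207), "foot vis",fish(c,318,212,.127))
st,ce=blob(c,0,4);print(st,ce)
E
```

```text
[[[24.5 23.5 11.3]]]
hole [ 0.56680374 -0.03980467  0.048     ] corners [array([ 0.5477, -0.0033,  0.048 ]), array([ 0.6043, -0.021 ,  0.048 ]), array([ 0.5859, -0.078 ,  0.048 ]), array([ 0.5295, -0.0591,  0.048 ])]
post base [ 0.64165049 -0.06835592  0.008     ] post top [ 0.63905238 -0.06588458  0.173     ] collar [ 0.64239413 -0.06496039  0.14      ]
held top [ 0.55751966 -0.13848109  0.207     ] foot vis [ 0.55822688 -0.13476515  0.127     ]
[415  56  30  33 490] [427.07959184  73.40816327]
```

```bash
python3 -m crank '[-0.004,-0.001,0,0.03,-0.005,0,0, -0.004,-0.001,0,0.06,-0.010,0,0, -0.004,-0.001,0,0.085,-0.014,0,0, -0.004,-0.001,0,0.097,-0.016,0.0,0, -0.004,-0.001,0,0.097,-0.016,0.02,0, -0.004,-0.001,0,0.097,-0.016,0.04,0, -0.004,-0.001,0,0.097,-0.016,0.05,0, -0.004,-0.001,0,0.097,-0.016,0.05,0]'; python3 -m crank '[0,0,0,0,0,0,0, 0,0,0,0,0,0,0]';python3 -c "
from h import *
go([.5668,-.039,.11],75.4)"
```

```text
t: 5.83
tool_pos: [0.5649, -0.039, 0.1218]
ee_rot: [-179.7, 0.0, 75.4]
force: [-0.8, 0.2, -1.2]
gripper_width: 0.0169
grasp_force: 40.0
t: 6.0
tool_pos: [0.5677, -0.0392, 0.126]
ee_rot: [179.8, 0.0, 75.4]
force: [0.5, 0.1, -0.7]
gripper_width: 0.0166
grasp_force: 40.0
t 6.0 at [ 0.5677 -0.0392  0.126 ] [1.7984e+02 1.0000e-02 7.5390e+01] w 0.0166 F [ 0.5  0.1 -0.7] row [ 0.003  0.    -0.   ] [ 0.     -0.0009  0.016 ]
```

```bash
python3 -m crank '[0.001,0,0,0,-0.0005,0.01,0, 0.001,0,0,0,-0.0005,0.02,0, 0.001,0,0,0,-0.0005,0.03,0, 0.001,0,0,0,-0.0005,0.037,0, 0.001,0,0,0,-0.0005,0.037,0, 0.001,0,0,0,-0.0005,0.037,0]'; python3 -c "
from h import *
go([.5668,-.039,.055],75.4)"; python3 -m crank '[0,0,0,0,0,0.005,0, 0,0,0,0,0,0.01,0, 0,0,0,0,0,0.015,0, 0,0,0,0,0,0.015,0, 0,0,0,0,0,0.015,0]';python3 -c "
from h import *
go([.5668,-.039,.055],75.4)"
```

```text
t: 6.5
tool_pos: [0.5659, -0.038, 0.0871]
ee_rot: [-179.9, -0.0, 75.4]
force: [0.7, 0.1, 0.5]
gripper_width: 0.0168
grasp_force: 40.0
t 6.5 at [ 0.5659 -0.038   0.0871] [-179.91   -0.     75.45] w 0.0168 F [0.7 0.1 0.5] row [-0.002 -0.     0.001] [-0.0008  0.0012  0.0321]
t: 6.92
tool_pos: [0.5661, -0.038, 0.0725]
ee_rot: [-179.9, -0.0, 75.4]
force: [-1.1, -1.5, -0.5]
gripper_width: 0.0168
grasp_force: 40.0
t 6.92 at [ 0.5661 -0.038   0.0725] [-179.95   -0.     75.45] w 0.0168 F [-1.1 -1.5 -0.5] row [-0.001 -0.     0.001] [-0.0008  0.001   0.0175]
```

```bash
python3 -m crank '[0,0,0,-0.0005,0.0005,0.007,0, 0,0,0,-0.0005,0.0005,0.014,0, 0,0,0,-0.0005,0.0005,0.017,0, 0,0,0,-0.0005,0.0005,0.017,0, 0,0,0,-0.0005,0.0005,0.017,0]';python3 -m crank '[0,0,0,0,0,0,30, 0,0,0,0,0,0,40, 0,0,0,0,0,0,45, 0,0,0,0,0,0,45]'; python3 - <<'E'
from h import *
go([.5668,-.039,.2],75.4)
c=cam("wrist");cv2.imwrite("pics/w4.png",c["img"][50:350,160:480,::-1]);P=None
E
```

```text
t: 7.33
tool_pos: [0.5666, -0.0387, 0.0555]
ee_rot: [-180.0, -0.0, 75.4]
force: [0.1, 0.0, 0.3]
gripper_width: 0.0169
grasp_force: 40.0
t: 7.67
tool_pos: [0.567, -0.0388, 0.0563]
ee_rot: [180.0, 0.0, 75.5]
force: [-0.0, 0.2, -0.2]
gripper_width: 0.038
grasp_force: 0.0
t 7.67 at [ 0.567  -0.0388  0.0563] [179.96   0.    75.45] w 0.038 F [-0.   0.2 -0.2] row [0.001 0.    0.001] [-3.000e-04 -1.000e-04 -1.437e-01]
```

View pics/w4.png

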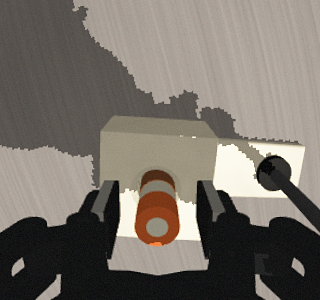

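The crop shows the orange tube upright in the stand's hole, cap at (157,228), with the fingers open and clear on both sides. I'll retreat and head for the loupe.

```bash
python3 -m crank '[0,0,0,0,0,-0.03,45, 0,0,0,0,0,-0.07,45, 0,0,0,0,0,-0.11,45, 0,0,0,0,0,-0.15,45, 0,0,0,0,0,-0.18,45, 0,0,0,0,0,-0.18,45, 0,0,0,0,0,-0.18,45]'; python3 - <<'E'
from h import *
go([.53,.27,.235],0)
c=cam("scene");P=cloud(c);x,y,z=P[...,0],P[...,1],P[...,2]
m=(x>.54)&(x<.59)&(y>-.065)&(y<-.01)&(z>.06)&(z<.13);print("tube zmax",P[m][:,2].max() if m.any() else None)
E
```

```text
t: 8.3
tool_pos: [0.5681, -0.0391, 0.2386]
ee_rot: [179.7, 0.0, 75.5]
force: [-0.3, 0.0, -0.9]
gripper_width: 0.0387
grasp_force: 0.0
t 8.3 at [ 0.5681 -0.0391  0.2386] [1.7969e+02 1.0000e-02 7.5450e+01] w 0.0387 F [-0.3  0.  -0.9] row [ 0.005 -0.003  1.317] [ 0.2896 -0.1146  0.003 ]
tube zmax 0.09381954042816765
```

```bash
python3 -m crank '[0.005,-0.003,1.317,0.29,-0.115,0,45, 0.005,-0.003,1.317,0.29,-0.115,0,45, 0.005,-0.003,1.317,0.29,-0.115,0,45, 0.005,-0.003,1.317,0.29,-0.115,0,45, 0.005,-0.003,1.317,0.29,-0.115,0,45, 0.005,-0.003,1.317,0.29,-0.115,0,45, 0.005,-0.003,1.317,0.29,-0.115,0,45, 0.005,-0.003,1.317,0.29,-0.115,0,45]'; python3 -c "
from h import *
go([.53,.27,.235],0)"
```

```text
t: 9.02
tool_pos: [0.5271, 0.268, 0.2331]
ee_rot: [-179.8, 0.5, 22.2]
force: [0.5, -0.1, 1.0]
gripper_width: 0.0384
grasp_force: 0.0
t 9.02 at [0.5271 0.268  0.2331] [-179.85    0.45   22.21] w 0.0384 F [ 0.5 -0.1  1. ] row [-0.001  0.008  0.388] [ 0.0034 -0.0007 -0.0019]
```

```bash
python3 -m crank '[-0.001,0.008,0.388,0.003,0,0,45, -0.001,0.008,0.388,0.003,0,0,45, -0.001,0.008,0.388,0.003,0,0,45, -0.001,0.008,0.388,0.003,0,0,45, -0.001,0.008,0.388,0.003,0,0,45]'; python3 - <<'E'
from h import *
c=cam("wrist");save(c,"w5.png");np.savez("w5.npz",**{k:np.array(v) for k,v in c.items()});print(c["origin"])
go([.53,.27,.235],0)
E
```

```text
t: 9.43
tool_pos: [0.5307, 0.2675, 0.2338]
ee_rot: [-180.0, -0.0, 0.5]
force: [-0.6, 0.7, 0.4]
gripper_width: 0.0386
grasp_force: 0.0
[0.59547258 0.26622269 0.37587471]
t 9.48 at [0.531  0.2675 0.2343] [-1.7997e+02 -7.0000e-02  4.9000e-01] w 0.038 F [-0.6 -0.1 -1.1] row [-0.001 -0.001  0.009] [-0.001  -0.0026 -0.0007]
```

View pics/w5.png

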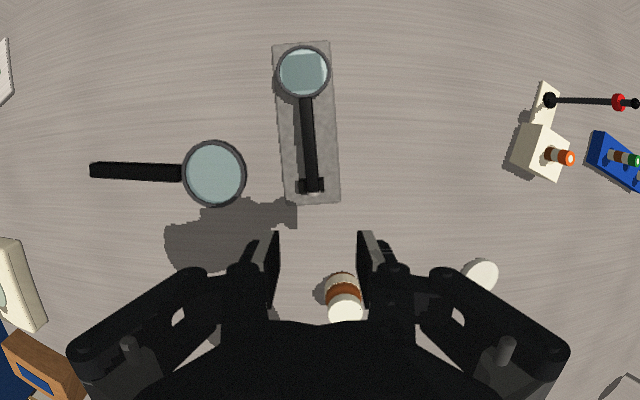

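The wrist view shows the small loupe with its lens at (302,70) and its handle running from (306,97) to (312,190) on the grey rest. The bottle cap is at (345,308), behind the gripper, and the tube is standing in the stand at (560,157).

```bash
python3 - <<'E'
from h import *
c=dict(np.load("w5.npz"));im=c["img"];V=im.max(2)
m=np.zeros((400,640),np.uint8);m[98:178,285:330]=(V[98:178,285:330]<50);
pts=np.array([fish(c,u,v,.048)[:2] for v,u in np.argwhere(m)],np.float32)*1000
(cx,cy),wh,a=cv2.minAreaRect(pts);print("handle",cx,cy,wh,a); L=cv2.fitLine(pts,cv2.DIST_L2,0,.01,.01).ravel();print(L,np.degrees(np.arctan2(L[1],L[0])))
m2=np.zeros((400,640),np.uint8);m2[40:100,270:335]=cv2.inRange(cv2.cvtColor(im,cv2.COLOR_RGB2HSV)[40:100,270:335],(75,35,0),(110,255,255))
cn=max(cv2.findContours(m2,0,2)[0],key=cv2.contourArea)[:,0]
q=np.array([fish(c,u,v,.04)[:2] for u,v in cn],np.float32)*1000;print("glass",cv2.minEnclosingCircle(q),q.mean(0))
# rim outer corners, plate corners
print("rim L/R/T",[fish(c,*p,.04)[:2].round(4) for p in((275,70),(329,72),(303,42))])
print("plate corners",[fish(c,*p,.008)[:2].round(4) for p in((273,42),(330,41),(340,201),(289,205))])
print("bottle",fish(c,345,308,.07),"dish",fish(c,482,275,.016))
E
```

```text
handle 570.2266235351562 276.20880126953125 (87.35003662109375, 17.877138137817383) 8.23953914642334
[9.9478430e-01 1.0200122e-01 5.7026654e+02 2.7627328e+02] 5.85442
glass ((652.586181640625, 299.1069030761719), 5.198485374450684) [653.4467  299.15192]
rim L/R/T [array([0.6444, 0.3124]), array([0.6419, 0.2545]), array([0.6754, 0.2825])]
plate corners [array([0.6839, 0.3196]), array([0.6845, 0.2524]), array([0.49  , 0.2379]), array([0.4843, 0.3011])]
bottle [0.37450153 0.23202254 0.07      ] dish [0.37876713 0.0214735  0.016     ]
```

```bash
python3 -c "
from h import *
go([.56,.2756,.10],5.3)"; python3 -m crank '[0,0,-0.084,0.028,-0.008,0.04,45, 0,0,-0.084,0.028,-0.008,0.08,45, 0,0,-0.084,0.028,-0.008,0.12,45, 0,0,-0.084,0.028,-0.008,0.134,45, 0,0,-0.084,0.028,-0.008,0.134,45, 0,0,-0.084,0.028,-0.008,0.134,45]';  python3 - <<'E'
from h import *
go([.56,.2756,.02],5.3)
c=cam("wrist");im=c["img"];print(c["origin"])
cv2.imwrite("pics/w6.png",im[0:360,130:510,::-1]);np.savez("w6.npz",**{k:np.array(v) for k,v in c.items()})
V=im.max(2)
E
```

```text
t 9.48 at [0.531  0.2675 0.2343] [-1.7997e+02 -7.0000e-02  4.9000e-01] w 0.038 F [-0.6 -0.1 -1.1] row [-0.    -0.001 -0.084] [ 0.0289 -0.0078  0.1343]
t: 9.98
tool_pos: [0.5595, 0.2756, 0.101]
ee_rot: [-180.0, -0.1, 5.2]
force: [0.0, 0.6, 0.7]
gripper_width: 0.0386
grasp_force: 0.0
t 9.98 at [0.5595 0.2756 0.101 ] [-1.7997e+02 -8.0000e-02  5.2000e+00] w 0.0386 F [0.  0.6 0.7] row [-0.    -0.001 -0.002] [0.0004 0.0001 0.081 ]
[0.62382553 0.27966534 0.24310409]
```

View pics/w6.png

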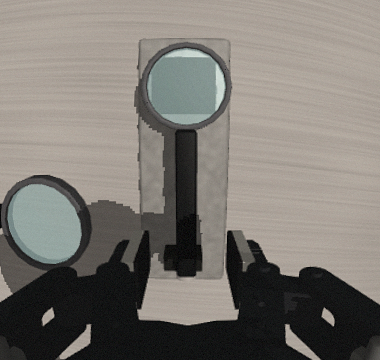

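The crop shows the handle vertical at column 186 and centred between the fingers. The lens is at (187,86) and the tail at about (185,272), so I can descend and grip.

```bash
python3 -c "
from h import *
c=dict(np.load('w6.npz'));print(fish(c,317.5,86,.04),fish(c,316,274,.048))
print([fish(c,*p,.04).round(4) for p in((272,86),(362,86),(317,42),(317,129))])"
python3 -m crank '[0,0,0,0,0,0.03,45, 0,0,0,0,0,0.06,45, 0,0,0,0,0,0.076,45, 0,0,0,0,0,0.081,45, 0,0,0,0,0,0.081,45, 0,0,0,0,0,0.081,45]'; python3 -c "
from h import *
go([.56,.2756,.02],5.3)"
```

```text
[0.64257937 0.28150127 0.04      ] [0.5138654  0.27100691 0.048     ]
[array([0.6404, 0.311 , 0.04  ]), array([0.6456, 0.2528, 0.04  ]), array([0.6721, 0.2845, 0.04  ]), array([0.6144, 0.2793, 0.04  ])]
t: 10.53
tool_pos: [0.5627, 0.2767, 0.0238]
ee_rot: [-179.9, -0.5, 5.1]
force: [-0.1, 0.9, 0.6]
gripper_width: 0.0384
grasp_force: 0.0
t 10.53 at [0.5627 0.2767 0.0238] [-179.9    -0.49    5.14] w 0.0384 F [-0.1  0.9  0.6] row [-0.002 -0.009 -0.003] [-0.0028  0.0009  0.0038]
```

```bash
python3 -m crank '[0,0,0,0,0.001,0,45, 0,0,0,0,0.001,0,45, 0,0,0,0,0.001,0,25, 0,0,0,0,0.001,0,0, 0,0,0,0,0.001,0,0, 0,0,0,0,0.001,0,0, 0,0,0,0,0.001,0,0]' 60; python3 -c "
from h import *
go([.56,.2756,.02],5.3)"; python3 -m crank '[0,0,0,0,0,-0.01,0, 0,0,0,0,0,-0.02,0, 0,0,0,0,0,-0.05,0, 0,0,0,0,0,-0.09,0, 0,0,0,0,0,-0.13,0, 0,0,0,0,0,-0.16,0, 0,0,0,0,0,-0.16,0, 0,0,0,0,0,-0.16,0]'; python3 - <<'E'
from h import *
c=cam("wrist");np.savez("w7.npz",**{k:np.array(v) for k,v in c.items()})
cv2.imwrite("pics/w7.png",c["img"][0:360,130:640,::-1])
go([.48,-.015,.2],-17.4)
E
```

```text
t: 11.12
tool_pos: [0.5614, 0.2754, 0.0221]
ee_rot: [-179.9, -0.3, 5.1]
force: [-1.3, 0.2, 6.2]
gripper_width: 0.013
grasp_force: 59.1
t 11.12 at [0.5614 0.2754 0.0221] [-179.93   -0.32    5.13] w 0.013 F [-1.3  0.2  6.2] row [-0.001 -0.006 -0.003] [-0.0014 -0.0003  0.0021]
t: 11.78
tool_pos: [0.5616, 0.2755, 0.1845]
ee_rot: [-179.9, -0.6, 5.1]
force: [0.3, 0.1, -2.6]
gripper_width: 0.0129
grasp_force: 58.6
t 11.83 at [0.56   0.275  0.1817] [-179.94   -0.29    5.13] w 0.0126 F [-0.1 -0.1 -1.6] row [-0.002 -0.005  0.393] [-0.1055  0.2817 -0.0191]
```

View pics/w7.png

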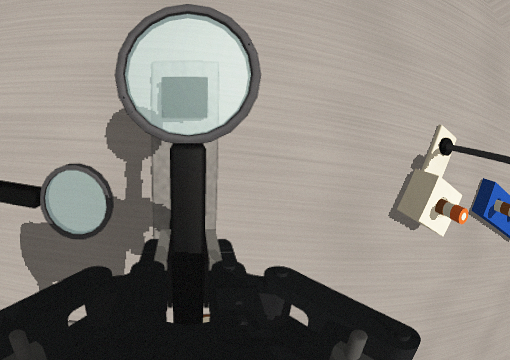

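The crop shows the loupe held, with the lens at (188,73) in line with the handle, clear of its rest. The tube is upright in the stand at (460,215).

```bash
cat >> h.py <<'E'
def rim(c,z,box=(0,160,230,420)):
    # outer contour of the dark rim -> circle at height z
    v0,v1,u0,u1=box;g=cv2.cvtColor(c["img"],cv2.COLOR_RGB2GRAY);m=(g<105).astype(np.uint8)
    cs=cv2.HoughCircles(cv2.medianBlur(g,3)[v0:v1,u0:u1],cv2.HOUGH_GRADIENT,1,200,param1=100,param2=15,minRadius=50,maxRadius=80)
    u,v,rr=cs[0,0];u+=u0;v+=v0
    e=[fish(c,*p,z) for p in((u-rr,v),(u+rr,v),(u,v-rr),(u,v+rr))]
    return (u,v,rr),np.mean(e,0),np.linalg.norm(e[0]-e[1]),np.linalg.norm(e[2]-e[3])
E
python3 - <<'E'
from h import *
c=dict(np.load("w7.npz"))
for z in(.19,.1985):print(rim(c,z))
print([fish(c,*p,.199).round(4) for p in((246,73),(391,73),(319,4),(319,143))])
K=c["K"];z=c["range_z"]
print("depths rim",[float(z[v,u]) for u,v in((251,73),(386,73),(319,8),(319,137),(319,155),(319,180),(319,220))])
# 3D of pixels from depth (assume range along axis)
for u,v in((251,73),(386,73),(319,8),(319,138),(319,160),(319,200),(319,230)):
    a=np.array([u-K[0,2],v-K[1,2]])/K[0,0];t=np.hypot(*a);d=np.array([*(a/t*np.tan(t)),1]);print(u,v,(c["origin"]+Rc(c)@d*z[v,u]).round(4))
go([.483,-.039,.2],0)
E
python3 -m crank '[0,0.003,0.09,-0.1,0.3,0,0, 0,0.003,0.09,-0.1,0.3,0,0, 0,0.003,0.09,-0.1,0.3,0,0, 0,0.003,0.09,-0.1,0.3,0,0, 0,0.003,0.09,-0.1,0.3,0,0, 0,0.003,0.09,-0.1,0.3,0,0, 0,0.003,0.09,-0.1,0.3,0,0, 0,0.003,0.09,-0.1,0.3,0,0]'; python3 -m crank '[0,0,0,0,0,0,0, 0,0,0,0,0,0,0, 0,0,0,0,0,0,0]'; python3 -c "
from h import *
go([.483,-.039,.17],0)"
```

```text
((np.float32(320.5), np.float32(74.5), np.float32(69.1)), array([0.64477354, 0.27982232, 0.19      ]), np.float64(0.061285134004167956), np.float64(0.06354637681776668))
((np.float32(320.5), np.float32(74.5), np.float32(69.1)), array([0.64353105, 0.27977689, 0.1985    ]), np.float64(0.05748935118498472), np.float64(0.05961054067633288))
[array([0.6414, 0.3106, 0.199 ]), array([0.6467, 0.2507, 0.199 ]), array([0.6737, 0.2831, 0.199 ]), array([0.6141, 0.2778, 0.199 ])]
depths rim [0.11598572134971619, 0.11735296994447708, 0.10912393778562546, 0.12354861944913864, 0.11721924692392349, 0.1198456734418869, 0.12308922410011292]
251 73 [0.641  0.3076 0.2028]
386 73 [0.646  0.2533 0.2012]
319 8 [0.6704 0.2828 0.2029]
319 138 [0.6163 0.278  0.201 ]
319 160 [0.6086 0.2773 0.2105]
319 200 [0.5926 0.2759 0.2092]
319 230 [0.5805 0.2748 0.2105]
t 11.83 at [0.56   0.275  0.1817] [-179.94   -0.29    5.13] w 0.0126 F [-0.1 -0.1 -1.6] row [-0.001 -0.005  0.09 ] [-0.1047  0.3058 -0.0191]
t: 12.5
tool_pos: [0.4846, -0.0355, 0.1781]
ee_rot: [-179.9, -0.1, -0.1]
force: [1.1, 1.0, -0.9]
gripper_width: 0.0129
grasp_force: 58.9
t: 12.75
tool_pos: [0.4863, -0.032, 0.1789]
ee_rot: [-179.8, -0.3, -0.0]
force: [-1.1, 0.0, -1.0]
gripper_width: 0.0128
grasp_force: 58.9
t 12.75 at [ 0.4863 -0.032   0.1789] [-1.7983e+02 -2.5000e-01 -4.0000e-02] w 0.0128 F [-1.1  0.  -1. ] row [-0.003 -0.004 -0.001] [-0.0034  0.007   0.0089]
```

```bash
python3 -m crank '[-0.001,-0.004,0,-0.003,0.007,0.01,0, -0.001,-0.004,0,-0.003,0.007,0.02,0, -0.001,-0.004,0,-0.003,0.007,0.03,0, -0.001,-0.004,0,-0.003,0.007,0.04,0, -0.001,-0.004,0,-0.003,0.007,0.045,0, -0.001,-0.004,0,-0.003,0.007,0.045,0, -0.001,-0.004,0,-0.003,0.007,0.045,0]'; python3 - <<'E'
from h import *
for n in("wrist","scene","side"):
    c=cam(n);np.savez(n+"8.npz",**{k:np.array(v) for k,v in c.items()})
    if n=="wrist":W=c["img"][0:260,190:480]
    if n=="scene":S=cv2.resize(c["img"][170:250,190:290],(325,260))
    if n=="side":D=cv2.resize(c["img"][180:280,340:440],(260,260))
a=np.hstack([W,S]);cv2.imwrite("pics/a8.png",np.vstack([a,np.hstack([D,np.zeros((260,a.shape[1]-260,3),np.uint8)])])[...,::-1])
go([.483,-.039,.126],0)
E
```

```text
t: 13.33
tool_pos: [0.4844, -0.0394, 0.1349]
ee_rot: [-180.0, -0.1, -0.0]
force: [-1.2, -0.7, -0.6]
gripper_width: 0.0132
grasp_force: 59.0
t 13.48 at [ 0.4851 -0.0398  0.136 ] [-1.8e+02 -2.5e-01 -2.0e-02] w 0.0128 F [ 0.1 -0.3 -1.3] row [-0.    -0.004 -0.   ] [-0.0021 -0.0008  0.01  ]
```

View pics/a8.png

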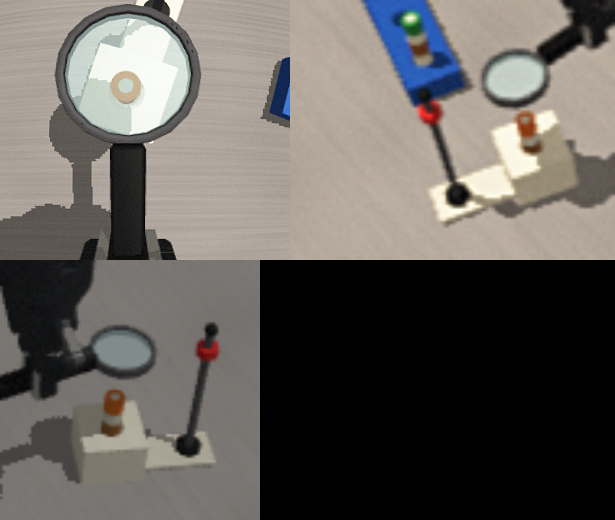

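The composite shows the lens (128,75) over the tube, with the cap seen through it at (125,87). In the scene view the rim is at (515,77) and the collar at (430,111). In the side view the rim is at (123,351) and the collar at (207,350). I'll triangulate both.

```bash
cat >> h.py <<'E'
def tri(c1,p1,c2,p2):
    a,b=np.array(c1["origin"]),np.array(c2["origin"]);d,e=ray(c1,*p1),ray(c2,*p2)
    t=np.linalg.lstsq(np.c_[d,-e],b-a,rcond=None)[0];return ((a+d*t[0]+b+e*t[1])/2).round(4),np.linalg.norm(a+d*t[0]-b-e*t[1]).round(4)
def reds(c,box):
    u0,u1,v0,v1=box;h=cv2.cvtColor(c["img"],cv2.COLOR_RGB2HSV)[v0:v1,u0:u1].astype(int)
    m=((h[...,0]<5)|(h[...,0]>174))&(h[...,1]>130)&(h[...,2]>70);v,u=np.nonzero(m);return u.mean()+u0,v.mean()+v0,(u.min()+u.max())/2+u0,(v.min()+v.max())/2+v0,len(u)
E
python3 - <<'E'
from h import *
w,s,d=[dict(np.load(n+"8.npz")) for n in("wrist","scene","side")]
zt=.136+.018
print("lens",np.mean([fish(w,*p,zt) for p in((246,75),(390,75),(318,6),(318,144))],0),rim(w,zt)[:2],"cap",fish(w,315,87,.088))
cs=reds(s,(220,250,190,220));cd=reds(d,(405,435,200,230));print(cs,cd)
print("collar",tri(s,cs[:2],d,cd[:2]),tri(s,cs[2:4],d,cd[2:4]))
def dark(c,box,P):
    u0,u1,v0,v1=box;x,y,z=[P[v0:v1,u0:u1,i] for i in range(3)]
    m=(z>.135)&(z<.175)&(np.hypot(x-.567,y+.04)<.045);v,u=np.nonzero(m);q=np.stack([x[m],y[m],z[m]],-1)
    cn=np.c_[u+u0,v+v0].astype(np.float32);e=cv2.fitEllipse(cv2.convexHull(cn));return e,q
for n,c,b in(("s",s,(240,285,180,215)),("d",d,(365,410,195,235))):
    e,q=dark(c,b,cloud(c));print(n,e,len(q),np.median(q,0),np.linalg.lstsq(np.c_[q[:,:2]-[.567,-.04],np.ones(len(q))],q[:,2],rcond=None)[0])
    if n=="s":es=e
print("lens tri",tri(s,es[0],d,e[0]),"by eye",tri(s,(259.2,193.7),d,(387.3,215)))
E
```

```text
lens [ 0.56564093 -0.04136866  0.154     ] ((np.float32(316.5), np.float32(72.5), np.float32(61.6)), array([ 0.56647715, -0.04076727,  0.154     ])) cap [ 0.56593073 -0.03959526  0.088     ]
(np.float64(232.48648648648648), np.float64(204.35135135135135), np.float64(232.5), np.float64(204.5), 37) (np.float64(419.46666666666664), np.float64(214.7111111111111), np.float64(419.5), np.float64(214.5), 45)
collar (array([ 0.6434, -0.0649,  0.1395]), np.float64(0.0037)) (array([ 0.6437, -0.0644,  0.1396]), np.float64(0.0036))
s ((261.28314208984375, 191.7707977294922), (18.467195510864258, 27.86603546142578), 52.21156692504883) 351 [ 0.56683512 -0.03662273  0.15020747] [-0.08796073 -0.00911813  0.15071253]
d ((385.0835266113281, 215.78025817871094), (21.216522216796875, 30.308879852294922), 81.37003326416016) 442 [ 0.5640998  -0.04516278  0.15080522] [-0.00237161  0.0254585   0.15094621]
lens tri (array([ 0.5613, -0.0411,  0.1477]), np.float64(0.0012)) by eye (array([ 0.5687, -0.0401,  0.1463]), np.float64(0.0003))
```

```bash
python3 -m crank '[0,0,0,0.0005,-0.001,0.004,0, 0,0,0,0.0005,-0.001,0.008,0, 0,0,0,0.0005,-0.001,0.0095,0, 0,0,0,0.0005,-0.001,0.0095,0, 0,0,0,0.0005,-0.001,0.0095,0, 0,0,0,0.0005,-0.001,0.0095,0]'; python3 - <<'E'
from h import *
w,s,d=[cam(n) for n in("wrist","scene","side")]
for n,c in(("wrist",w),("scene",s),("side",d)):np.savez(n+"9.npz",**{k:np.array(v) for k,v in c.items()})
go([.483,-.039,.126],0);print(w["origin"])
tz=r.get_obs()["tool_pos"][2]
K=w["K"];z=w["range_z"];v,u=np.mgrid[:400,:640];a=np.stack([u-K[0,2],v-K[1,2]],-1)/K[0,0];t=np.hypot(a[...,0],a[...,1])+1e-9
P=w["origin"]+(np.dstack([a*(np.tan(t)/t)[...,None],np.ones_like(t)])*z[...,None])@Rc(w).T
rr=np.hypot(u-318,v-75);g=w["img"].max(2)
m=(rr>63)&(rr<70)&(v<140)&(abs(P[...,2]-tz-.018)<.008);q=P[m];print("rim plane",m.sum(),np.linalg.lstsq(np.c_[q[:,:2]-[.567,-.04],np.ones(len(q))],q[:,2],rcond=None)[0])
m=(abs(u-318)<10)&(v>160)&(v<235)&(g<80);q=P[m];print("handle",m.sum(),np.polyfit(q[:,0],q[:,2],1),np.median(q[:,2]))
cs=reds(s,(220,250,190,220));cd=reds(d,(405,435,200,230));print("collar",tri(s,cs[:2],d,cd[:2]))
# dark-rim ellipses
for n,c,b in(("s",s,(240,285,180,220)),("d",d,(365,410,195,240))):
    u0,u1,v0,v1=b;p=cloud(c)[v0:v1,u0:u1];m=(p[...,2]>.125)&(p[...,2]<.165)&(np.hypot(p[...,0]-.567,p[...,1]+.04)<.036)
    vv,uu=np.nonzero(m);e=cv2.fitEllipse(cv2.convexHull(np.c_[uu+u0,vv+v0].astype(np.float32)));print(n,e)
    if n=="s":es=e
print("lens tri",tri(s,es[0],d,e[0]))
W=w["img"][0:260,190:480];S=cv2.resize(s["img"][170:250,190:290],(325,260));D=cv2.resize(d["img"][190:255,350:440],(615,444),interpolation=cv2.INTER_CUBIC)
D=D[:330];cv2.imwrite("pics/a9.png",np.vstack([np.hstack([W,S]),D])[...,::-1])
E
```

```text
t: 13.98
tool_pos: [0.4852, -0.0387, 0.1259]
ee_rot: [-180.0, -0.2, -0.0]
force: [0.8, -0.7, -0.8]
gripper_width: 0.0128
grasp_force: 59.0
t 14.13 at [ 0.4852 -0.0387  0.126 ] [-1.7998e+02 -2.0000e-01 -3.0000e-02] w 0.0129 F [ 0.1  0.2 -1.5] row [-0.    -0.003 -0.001] [-0.0022  0.0003  0.    ]
[ 0.54950515 -0.04056047  0.26817187]
rim plane 2689 [-0.00645058 -0.00175066  0.14272678]
handle 1406 [0.16725956 0.06488981] 0.1510638057398268
collar (array([ 0.6435, -0.0648,  0.1393]), np.float64(0.0038))
s ((260.57086181640625, 195.2642822265625), (18.07815933227539, 24.364553451538086), 61.05237579345703)
d ((386.08203125, 217.71978759765625), (20.857885360717773, 25.949012756347656), 95.51768493652344)
lens tri (array([ 0.5664, -0.0393,  0.1376]), np.float64(0.0004))
```

View pics/a9.png

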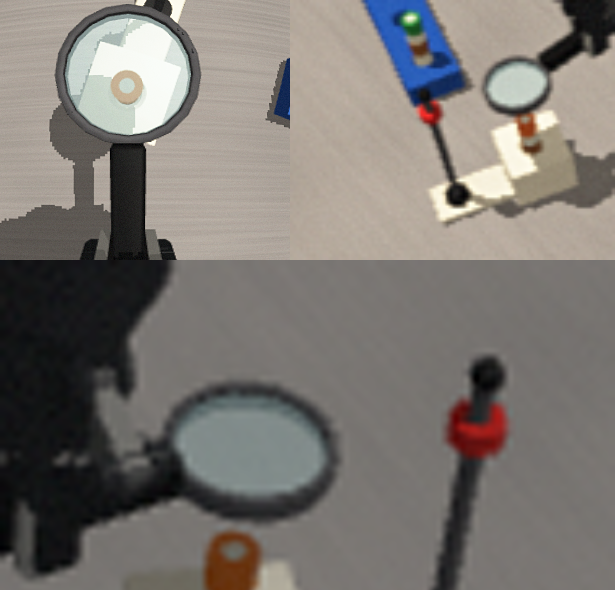

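The composite shows the loupe level. Its rim at (128,75) surrounds the cap at (127,87), and the lens is about level with the collar. One last lateral check, then a small trim.

```bash
python3 - <<'E'
from h import *
w=dict(np.load("wrist9.npz"))
print("lens",np.mean([fish(w,*p,.1435) for p in((246,75),(390,75),(318,6),(318,144))],0),"cap",fish(w,317,86.5,.088))
from h import *
s=dict(np.load("scene9.npz"));d=dict(np.load("side9.npz"))
E
python3 -m crank '[0,0,0,0,0,-0.0008,0, 0,0,0,0,0,-0.0008,0, 0,0,0,0,0,-0.0008,0, 0,0,0,0,0,-0.0008,0, 0,0,0,0,0,-0.0008,0, 0,0,0,0,0,-0.0008,0]'
```

```text
lens [ 0.56664775 -0.04069893  0.1435    ] cap [ 0.56625834 -0.04016932  0.088     ]
t: 14.63
tool_pos: [0.4851, -0.0387, 0.1266]
ee_rot: [-180.0, -0.2, -0.0]
force: [-0.2, 0.1, -1.2]
gripper_width: 0.0131
grasp_force: 59.0
```

The lens is within 1 mm of the cap's axis, level, and within about 1 mm of the collar's height by my estimates. I'm handing the job in.

```bash
python3 -c "
from rig import r
print(r.finish_job())"
```

```text
the job is handed in; nothing more can be done
None
```

The orange-capped tube stands released, cap up, in the stand's hole, and the gripper is holding the small loupe level over it, within about 1 mm of the cap's centre and 1–2 mm of the collar's height by my estimates; I handed the job in at about 14.6 s and got no verdict back.

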